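Wind the ripening-room chart recorder

ROBOT

A 7-joint arm with a two-finger parallel gripper is mounted at the origin on the work surface. World frame = base frame: x ahead of the robot, y to its left, z up, the work surface at z = 0. Lengths are in m, angles in rad, forces in N, time in s.
With the tool pointing down it reaches from about 0.425 to 0.875 m from the base axis. Payload 8.4 kg.
Tool frame: the origin (TCP) lies on the mounting face of the last link; the fingertips stand 173 mm ahead of it and the grasp point (between the pads) lies 155 mm ahead of it; z points along the fingers, y is the direction in which the jaws open and shut (so a half turn about z gives the same grasp; the last joint's range is limited). The gripper opens to 85 mm and grips with 20 to 120 N. Pads are 22 mm wide; open, the fingers measure 114 mm over their backs; the gripper's body (76 mm by 85 mm) begins 54 mm behind the grasp point. The pads swing forward as they close: fully open they stand 13 mm farther back than shut.
Start: joints at [1.184, 0.333, 0.04, 1.465, -0.013, 1.343, -0.059], TCP at [0.184, -0.623, 0.405] pointing down, gripper open.
Joint ranges: [-2.58, 2.58], [-0.38, 2.09], [-1.3, 1.39], [0.25, 2.4], [-1.5, 4.64], [0.08, 2.09], [-2.65, 2.65]. Speed limits (rad/s): [2.22, 2.22, 2.79, 2.79, 3.14, 3.14, 3.14].

INTERFACE

Orientations are given as a rotation vector (axis times angle).
In Python, from station import arm gives the robot as it stands. The module is installed in compiled form; this text tells all that it offers.
- The arm moves only by the tool arm_command, never from a script. Its argument "deltas" is a list of rows, each a list of 3 entries, a list of its own where there are three numbers: the shift along the tool's x, y, z in cm, then the turn about the tool's z in degrees, then the opening, from 0 (shut) to 1 (fully open). In form: [[[x, y, z], spin, grip], ...]. A call has 1 to 10 rows; each row shifts and turns the commanded pose from where the row before left it, along the tool's axes as they then stand; what a row does not reach is not made up. A row lasts 1/10 s, in which the tool goes at most 50 mm and 8.59 degrees, less where a joint would pass 70% of its speed; a pose out of reach is approached as far as the arm can. A call with a gripper value outside its range is refused whole. The fingers move at their own pace and stop on an object; the grip force is fixed at half the most. Time passes only in rows, so rows that do not move let the fingers close. It gives the time, the measured TCP pose, the force and the opening at its end, in the units of the state.
- arm.get_obs(): the state, without advancing time (a new reading comes with each control period).
- arm.read_camera(name): name is "scene" or "top" or "wrist"; returns a dict with "img" (384x512x3 uint8, red, green, blue), "range_z" (384x512 float32, m along the optical axis (not along the pixel's ray), 0 where there is no reading), "fov_y" (degrees; the focal length in pixels is half the picture's height over the tangent of half this angle, whatever the lens; pixels are square), "cx", "cy" (the principal point, pixels), "R" (3x3) and "t" (3): a world point X has camera coordinates R X + t. Camera axes: x right, y down, z forward; pixel columns grow to the right and rows downward; lengths in m; the calibration is good to about 2 mm. A picture is of the moment at which its call begins.
- arm.close_job(): hands the job in, once; it reports no verdict.
Trained networks look in a picture, given as the dict that the camera call returned (one of the last four; its "shot" number tells which), for a name from the list of things; names that differ only in an ending like _2 or _b are one class to them, and where a whole thing is asked for, a point or a joint stands for the part that bears it (a point fixed in the world has none). Each returns a list of dicts, best first, with "conf" (0 to 1); they miss things now and then, are a little off and sometimes report something else, mostly with a low value. They report only what shows in the picture. A call takes as long as a camera call.
- arm.spot_in(picture, name): "centre" ([x, y, z] in m, in world coordinates, good to about 4 mm: the middle of the surface that is visible of it).
The state is a dict: "clock": time; "q": joint angles; "joint_vel": joint speeds; "tau": joint torques, N m; "position": TCP position; "tcp_rot": TCP orientation; "wrist_force": force on the tool from outside, world axes, zero at the start; "torque": the same for the moment, N m; "grip_width": opening from 0.0 (shut) to 1.0 (fully open).
Only numpy, scipy, OpenCV 4.12 (cv2) and the standard library are available. Lean on these libraries where they do the work, as an engineer would, in place of code of your own. Each camera call takes 0.05 s, during which the arm holds its last target. There are 200 camera calls.

TASK

The temperature and humidity recorder from the cheese-ripening room is running down. Swing its pens clear of the chart with the pen-lift rod, then wind the clock in the drum clockwise by its key until it is fully wound and stops, and swing the rod fully home so that the pens rest on the chart again. Keep off the pen arms, do not turn the key while the pens are on the chart, and leave the things around the recorder where they are.

Things in the scene. Friction and masses are not known exactly. Their poses are not given: they have to be found in the camera images.
- recorder: Clockwork chart recorder (thermohygrograph), cover off, firm on the counter. Grey base 150 x 310 mm (x by y), 26 mm high. Origin: centre of its underside; x points from its front to its back, y from its right end to its left seen from the front, z up. Drum at its left end, louvred guard at its right, lift rod between. Only the key and the knob rise above z 132 mm.
- drum_top (a point): Centre of the flat top of the upright chart drum, 128 mm above the counter. The drum is 94 mm across (100 at its bottom flange) and does not turn when the key is wound. The winding key stands on it.
- guard_top (a point): Centre of the top of the louvred sensor guard, a box 92 x 80 mm (recorder's x by y), 114 mm above the counter, with two small screw heads on it 6 mm high. The pen pivot post stands at its front left corner, 112 mm high.
- key_grip (a point): Winding key on the drum's axis: flat upright brass blade of two round lobes, 64 mm long, 8 mm thick, 33 mm high, flat sides, on a stem 10 to 15 mm across. The point is the blade's centre, 158 mm above the counter; the blade's lower edge is 14 mm above the drum's top. Turns with the key: x along the blade's length, y across its thickness, z up.
- key (a joint): Winding, rad of key turn; grows clockwise seen from above, hard stop at 6.0 (fully wound). Starts at about 2.3 to 4.2. Winding takes 0.12 to 0.16 N m. A ratchet in the drum clicks every 0.26 rad, the last time at about 5.96: let go, the key springs back to the last click passed and stays there; it cannot be turned back beyond that.
- pen_lift_knob (a point): Black upright knob on top of the pen-lift rod: cylinder 18 mm across, 28 mm high. The point is its centre, 140 mm above the counter when the rod is upright (knob from 126 to 154 mm). The rod below is 6 mm thick, pivoted at its foot 104 mm under this point; the pen arms pass close in front of it.
- pen_lift (a joint): Lean of the pen-lift rod, rad: 0 is upright, fully home, pens on the chart. Grows to its stop at 0.32 as the knob is pushed towards the recorder's front (its -x, 33 mm of knob travel), which swings both pens off the chart; they are well clear from 0.22 on. Takes about 2 N at the knob and stays where it is left.
- pen_upper: Upper pen arm, a thin light level rod 147 mm long, 98 mm above the counter, from the pivot post past the front of the drum; origin on its pivot. Delicate: moved only by the lift rod.
- pen_lower: Lower pen arm, the same, 36 mm lower. Delicate: moved only by the lift rod.
- cheese_box: Round poplar cheese box, 113 mm across, 48 mm high, loose bystander; origin at the centre of its underside.
- small_cheese: Small round cheese, 94 mm across, 44 mm high, loose bystander; origin at the centre of its underside.
- price_card: Blank price card 100 x 72 mm in a small steel stand, 100 mm high in all, loose bystander; origin at the centre of its foot.
- cheese_iron: Cheese iron lying on the counter: T-handle 95 mm wide, 170 mm long in all, loose bystander; origin under its middle.

How it is judged:
By the outcome, as a careful person would: the job done as asked, in the order asked, and still so for the second after the job is handed in, with the robot touching nothing.
It also fails if it takes over 72 s, if anything falls off the work surface, if the arm or the gripper's body presses on something with over 40 N, if the wrist force passes 120 N, or if a joint passes its speed limit or range.

## Working session

There is one attempt and no reset: what is moved stays moved. The work goes in short steps, Python scripts to look and compute and a tool call to move; the robot and the scene stay as the last step left them, time stands still between calls to the robot, and variables do not carry over. Pictures are saved under pics/ and viewed, about 8 in all and at most 12, crops included, and the job is handed in when it is done.

Besides the shell and the picture viewer there is one more tool, called after "Emit:" as a command line: name --argument value ..., lists and objects as JSON in quotes. arm_command: Moves the arm, as the interface text tells. Its arguments: {"type":"object","properties":{"deltas":{"type":"array","items":{"type":"array"}}},"required":["deltas"]}

```bash
mkdir -p pics; cat > h.py <<'E'
import numpy as np, cv2
from station import arm
from scipy.spatial.transform import Rotation as Ro
def shot(n,f=None):
    p=arm.read_camera(n)
    if f: cv2.imwrite('pics/'+f,p['img'][:,:,::-1])
    return p
def F(p): return 192/np.tan(np.radians(p['fov_y'])/2)
def cloud(p):
    z=p['range_z']; v,u=np.mgrid[0:z.shape[0],0:z.shape[1]]
    c=np.stack([(u-p['cx'])/F(p)*z,(v-p['cy'])/F(p)*z,z],-1)
    return (c-p['t'])@p['R']
def px(p,X):
    c=p['R']@np.array(X)+p['t']; return c[:2]/c[2]*F(p)+[p['cx'],p['cy']]
E
python3 - <<'E'
from h import *
o=arm.get_obs(); print(o['position'],o['tcp_rot'],Ro.from_rotvec(o['tcp_rot']).as_matrix().round(3),o['clock'],o['grip_width'])
for n in ['top','scene']:
    p=shot(n,n+'1.png'); print(n,p['fov_y'],p['R'].round(3).tolist(),p['t'].round(3))
    for k in ['recorder','drum_top','guard_top','key_grip','pen_lift_knob','pen_upper','cheese_box','small_cheese','price_card','cheese_iron']:
        print(k,[(np.round(d['centre'],3).tolist(),round(d['conf'],2),px(p,d['centre']).astype(int).tolist()) for d in arm.spot_in(p,k)[:2]])
a,b=[cv2.imread(f'pics/{n}1.png') for n in('top','scene')]
cv2.imwrite('pics/both.png',np.hstack([cv2.resize(a,(400,300)),cv2.resize(b,(400,300))]))
E
```

```text
[ 0.18446858 -0.62308498  0.40381393] [-3.10751334e+00 -4.50304315e-01  5.10470582e-04] [[ 0.959  0.284 -0.001]
 [ 0.284 -0.959  0.002]
 [-0.    -0.002 -1.   ]] 0.0 0.9992965324683056
top 56.85255134701881 [[-0.005, -1.0, -0.018], [-0.991, 0.007, -0.136], [0.136, 0.017, -0.991]] [0.013 0.576 1.13 ]
recorder [([0.554, -0.078, 0.025], 0.84, [277, 195])]
drum_top [([0.556, -0.072, 0.026], 0.85, [275, 194]), ([0.838, -0.051, 0.015], 0.29, [267, 114])]
guard_top [([0.548, -0.076, 0.029], 0.74, [276, 196])]
key_grip []
pen_lift_knob []
pen_upper [([0.52, -0.073, 0.098], 0.43, [277, 203])]
cheese_box [([0.531, 0.379, 0.05], 0.89, [137, 202])]
small_cheese [([0.646, -0.372, 0.044], 0.97, [366, 166])]
price_card [([0.436, -0.362, 0.016], 0.81, [363, 230])]
cheese_iron [([0.838, -0.055, 0.014], 0.81, [269, 114])]
scene 48.49379849523977 [[-0.092, 0.996, 0.014], [0.659, 0.072, -0.749], [-0.746, -0.059, -0.663]] [ 0.048 -0.302  1.845]
recorder [([0.601, -0.075, 0.052], 0.85, [225, 210])]
drum_top [([0.596, -0.074, 0.053], 0.56, [226, 208])]
guard_top [([0.598, -0.073, 0.052], 0.86, [226, 209])]
key_grip [([0.572, 0.001, 0.17], 0.51, [250, 177])]
pen_lift_knob [([0.538, -0.078, 0.126], 0.41, [227, 179])]
pen_upper [([0.434, -0.36, 0.059], 0.23, [152, 170])]
cheese_box [([0.554, 0.38, 0.05], 0.75, [367, 210])]
small_cheese [([0.672, -0.368, 0.045], 0.84, [130, 220])]
price_card [([0.433, -0.358, 0.059], 0.71, [152, 169])]
cheese_iron [([0.859, -0.053, 0.014], 0.67, [221, 283])]
```

View pics/top1.png

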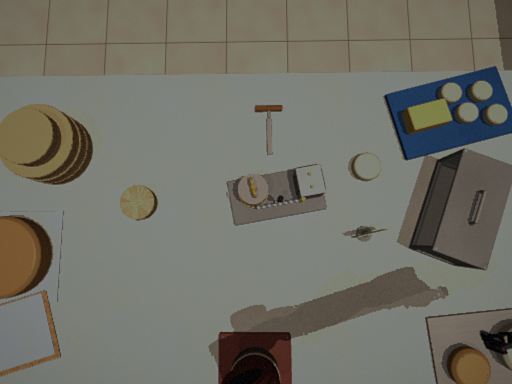

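View pics/scene1.png

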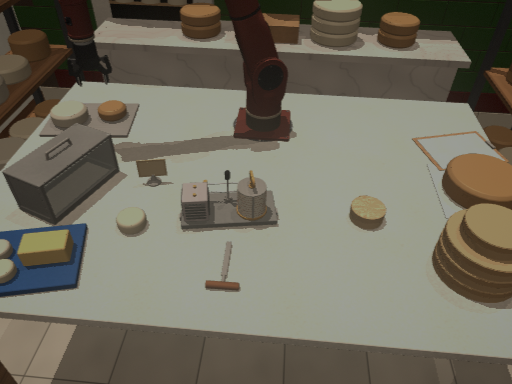

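The top view shows the recorder with the drum at about (252,190), the knob at (279,199) and the guard at (310,180). Its front faces the robot, and it is turned a few degrees. In the scene view the key is at (252,180) and the knob at (227,175). The bystanders are well away.

```bash
cat > fit.py <<'E'
from h import *
def fit(p,v=True):
    C=cloud(p).reshape(-1,3); ok=(p['range_z'].ravel()>0)&(abs(C[:,0]-.56)<.14)&(abs(C[:,1]+.07)<.22)
    C=C[ok]
    def sel(a,b): return C[(C[:,2]>a)&(C[:,2]<b)]
    for n,a,b in [('base',.018,.034),('all',.018,.3),('guard',.109,.117),('drum',.123,.132),('hi',.135,.2)]:
        S=sel(a,b)
        if len(S)<5: print(n,len(S)); continue
        r=cv2.minAreaRect(S[:,:2].astype(np.float32)*1000)
        print(n,len(S),S.mean(0).round(4),np.round(r[0],1),np.round(r[1],1),round(r[2],1))
    return C
E
python3 - <<'E'
from fit import *
p=shot('top'); C=fit(p)
H=C[C[:,2]>.133]; print(H[H[:,1].argsort()].round(3))
p=shot('scene'); C=fit(p)
H=C[C[:,2]>.133]; print(H[H[:,1].argsort()].round(3))
im=cv2.imread('pics/top1.png')[150:235,215:340]; im2=cv2.imread('pics/scene1.png')[160:235,170:285]
cv2.imwrite('pics/c.png',np.vstack([cv2.resize(im,(440,300),interpolation=2),cv2.resize(im2,(440,290),interpolation=2)]))
E
```

```text
base 2408 [ 0.5379 -0.0618  0.026 ] [555.8 -72.4] [150.1 314.4] 10.1
all 4326 [ 0.5519 -0.0744  0.0652] [555.8 -72.4] [150.1 314.4] 10.1
guard 716 [ 0.588  -0.1725  0.1135] [571.9 -99.5] [103.6 234.8] 9.3
drum 636 [0.5624 0.0019 0.128 ] [550.  -62.7] [225.  93.] 78.5
hi 100 [ 0.5519 -0.022   0.1639] [544.2 -27.9] [117.7  46.8] 58.8
[[ 0.531 -0.088  0.151]
 [ 0.537 -0.085  0.151]
 [ 0.531 -0.085  0.154]
 [ 0.533 -0.085  0.155]
 [ 0.525 -0.085  0.154]
 [ 0.528 -0.085  0.154]
 [ 0.522 -0.082  0.146]
 [ 0.537 -0.082  0.15 ]
 [ 0.525 -0.082  0.151]
 [ 0.534 -0.082  0.153]
 [ 0.531 -0.082  0.154]
 [ 0.522 -0.079  0.148]
 [ 0.537 -0.079  0.152]
 [ 0.525 -0.079  0.153]
 [ 0.53  -0.079  0.156]
 [ 0.527 -0.079  0.156]
 [ 0.533 -0.079  0.157]
 [ 0.523 -0.077  0.145]
 [ 0.534 -0.076  0.153]
 [ 0.537 -0.076  0.155]
 [ 0.531 -0.076  0.153]
 [ 0.525 -0.076  0.155]
 [ 0.527 -0.076  0.156]
 [ 0.534 -0.073  0.153]
 [ 0.536 -0.073  0.155]
 [ 0.528 -0.073  0.154]
 [ 0.525 -0.073  0.155]
 [ 0.53  -0.073  0.156]
 [ 0.531 -0.071  0.147]
 [ 0.528 -0.071  0.147]
 [ 0.564 -0.026  0.133]
 [ 0.527 -0.011  0.135
[... 4244 characters left out ...]
75]
 [ 0.587  0.006  0.172]
 [ 0.588  0.006  0.165]
 [ 0.587  0.006  0.161]
 [ 0.592  0.006  0.173]
 [ 0.59   0.006  0.159]
 [ 0.589  0.006  0.155]
 [ 0.558  0.006  0.169]
 [ 0.591  0.006  0.152]
 [ 0.564  0.007  0.17 ]
 [ 0.577  0.008  0.176]
 [ 0.58   0.008  0.175]
 [ 0.575  0.008  0.134]
 [ 0.583  0.008  0.173]
 [ 0.584  0.009  0.167]
 [ 0.588  0.009  0.173]
 [ 0.588  0.009  0.166]
 [ 0.592  0.009  0.161]
 [ 0.594  0.01   0.159]
 [ 0.593  0.01   0.154]
 [ 0.596  0.01   0.169]
 [ 0.58   0.011  0.175]
 [ 0.582  0.011  0.172]
 [ 0.585  0.012  0.172]
 [ 0.586  0.012  0.168]
 [ 0.592  0.012  0.169]
 [ 0.592  0.012  0.165]
 [ 0.589  0.012  0.151]
 [ 0.591  0.012  0.157]
 [ 0.593  0.013  0.162]]
```

View pics/c.png

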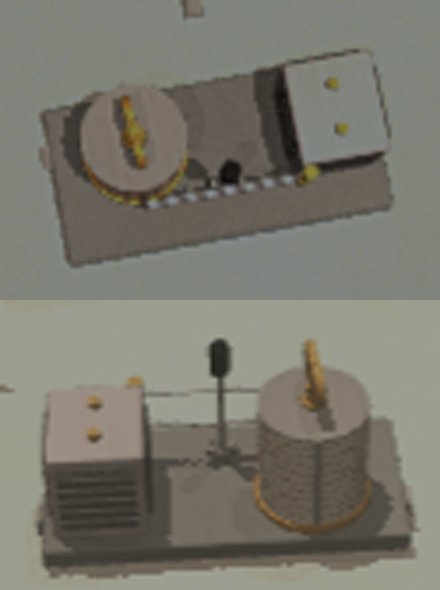

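Emit:
arm_command --deltas '[[[2.4, -2.1, 0], 0, 1], [[2.4, -2.1, 0], 0, 1], [[2.4, -2.1, 0], 0, 1], [[2.4, -2.1, 0], 0, 1], [[2.4, -2.1, 0], 0, 1], [[2.4, -2.1, 0], 0, 1], [[2.4, -2.1, 0], 0, 1], [[2.4, -2.1, 0], 0, 1], [[2.4, -2.1, 0], 0, 1], [[2.4, -2.1, 0], 0, 1]]'

```text
clock: 2.2
position: [0.3555, -0.3526, 0.4049]
tcp_rot: [3.109, 0.45, 0.0]
wrist_force: [0.8, -0.3, -0.2]
grip_width: 0.998
```

Emit:
arm_command --deltas '[[[2.4, -2.1, 0], 0, 1], [[2.4, -2.1, 0], 0, 1], [[2.4, -2.1, 0], 0, 1], [[2.4, -2.1, 0], 0, 1], [[2.4, -2.1, 0], 0, 1], [[2.4, -2.1, 0], 0, 1], [[2.4, -2.1, 0], 0, 1], [[2.4, -2.1, 0], 0, 1], [[2.4, -2.1, 0], 0, 1], [[0, 0, 0], 0, 1]]'

```text
clock: 3.2
position: [0.5101, -0.1069, 0.405]
tcp_rot: [-3.106, -0.46, -0.002]
wrist_force: [0.5, -0.1, 0.9]
grip_width: 0.997
```

```bash
cat > st.py <<'E'
from h import *
def st():
    o=arm.get_obs(); M=Ro.from_rotvec(o['tcp_rot']).as_matrix()
    print('t',round(o['clock'],2),'pos',o['position'].round(4) if hasattr(o['position'],'round') else o['position'],'yaw x',round(np.degrees(np.arctan2(M[1,0],M[0,0])),2),'z',M[:,2].round(3),'q',np.round(o['q'],2),'F',np.round(o['wrist_force'],1),'T',np.round(o['torque'],2),'g',round(o['grip_width'],3))
    return o,M
def todo(X,yaw):  # cm in tool axes, spin deg
    o,M=st(); d=M.T@(np.array(X)-o['position'])*100
    y=np.degrees(np.arctan2(M[1,0],M[0,0])); print('shift',d.round(2),'spin',round((y-yaw+180)%360-180,2))
E
python3 - <<'E'
from st import *
todo([.531,-.079,.39],100)
p=shot('wrist','w1.png')
for k in ['key_grip','pen_lift_knob','drum_top','guard_top']: print(k,[(np.round(d['centre'],4),round(d['conf'],2),px(p,d['centre']).astype(int)) for d in arm.spot_in(p,k)[:2]])
E
```

```text
t 3.2 pos [ 0.5101 -0.1069  0.405 ] yaw x 16.85 z [ 0.001  0.002 -1.   ] q [ 0.55  0.1  -0.46  1.76  0.04  1.3  -1.19] F [ 0.5 -0.1  0.9] T [-0.01  0.03 -0.03] g 0.997
shift [ 2.81 -2.06  1.5 ] spin -83.15
key_grip [(array([ 5.656e-01, -5.000e-04,  1.696e-01]), 0.83, array([117,  73]))]
pen_lift_knob [(array([ 0.5343, -0.081 ,  0.1551]), 0.56, array([233, 157]))]
drum_top [(array([ 0.5703, -0.0767,  0.1137]), 0.88, array([245, 104])), (array([ 0.5168, -0.0859,  0.0672]), 0.17, array([240, 161]))]
guard_top [(array([ 0.5677, -0.0781,  0.1117]), 0.88, array([245, 107])), (array([ 0.5307, -0.0791,  0.1534]), 0.63, array([230, 161]))]
```

View pics/w1.png

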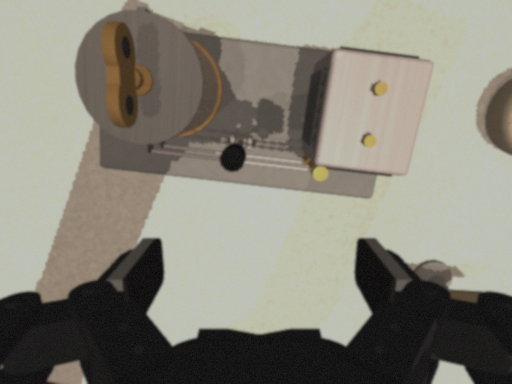

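The wrist view shows the key blade at (120,75), the knob at (233,157) and the pivot post at (320,173), which agrees with the other two cameras. Next I turn the jaws to lie along the recorder's x so they can cage the knob.

Emit:
arm_command --deltas '[[[0, 0, 0], -8.3, 0.6], [[0, 0, 0], -8.3, 0.6], [[0, 0, 0], -8.3, 0.6], [[0, 0, 0], -8.3, 0.6], [[0, 0, 0], -8.3, 0.6], [[0, 0, 0], -8.3, 0.6], [[0, 0, 0], -8.3, 0.6], [[0, 0, 0], -8.3, 0.6], [[0, 0, 0], -8.3, 0.6], [[0, 0, 0], -8.3, 0.6]]'

```text
clock: 4.45
position: [0.508, -0.1124, 0.4048]
tcp_rot: [2.025, 2.401, -0.001]
wrist_force: [-0.6, 0.7, 0.9]
grip_width: 0.601
```

```bash
python3 - <<'E'
from st import *
todo([.531,-.079,.305],100)
E
```

```text
t 4.45 pos [ 0.508  -0.1124  0.4048] yaw x 99.71 z [-0. -0. -1.] q [ 0.63  0.1  -0.53  1.75  0.06  1.3   0.26] F [-0.6  0.7  0.9] T [-0.05  0.04 -0.01] g 0.601
shift [2.91 2.83 9.98] spin -0.29
```

Emit:
arm_command --deltas '[[[1.0, 1.0, 0], 0, 0.6], [[1.0, 1.0, 0], 0, 0.6], [[0.9, 0.8, 0], 0, 0.6], [[0, 0, 2], 0, 0.6], [[0, 0, 2], 0, 0.6], [[0, 0, 0], 0, 0.6]]'

```text
clock: 5.05
position: [0.5304, -0.0786, 0.3623]
tcp_rot: [-2.029, -2.394, 0.003]
wrist_force: [-0.3, 0.1, -0.2]
grip_width: 0.604
```

```bash
python3 - <<'E'
from st import *
todo([.531,-.079,.305],100)
p=shot('wrist','w2.png')
C=cloud(p); 
m=(p['range_z']>0)&(C[...,2]>.135)&(C[...,2]<.165)&(abs(C[...,0]-.53)<.03)&(abs(C[...,1]+.08)<.025)
print(m.sum(),C[m].mean(0),C[m].min(0),C[m].max(0))
E
```

```text
t 5.05 pos [ 0.5304 -0.0786  0.3623] yaw x 99.44 z [-0.004  0.001 -1.   ] q [ 0.57  0.18 -0.56  1.77  0.1   1.22  0.15] F [-0.3  0.1 -0.2] T [ 0.01  0.02 -0.01] g 0.604
shift [-0.06  0.08  5.73] spin -0.56
855 [ 0.53151102 -0.07773722  0.15065042] [ 0.5231183  -0.08810746  0.1350013 ] [ 0.54082285 -0.07073933  0.15497792]
```

View pics/w2.png

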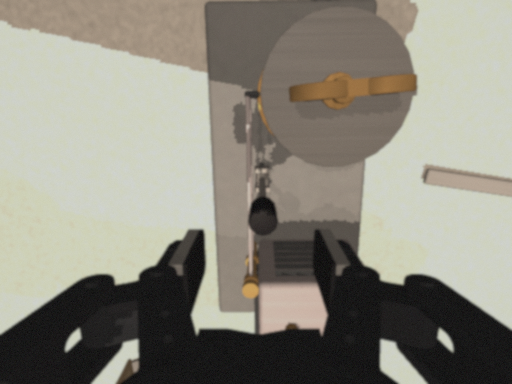

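The knob, at (262,215), lies centred between the pads. I will go down and push it towards the front.

Emit:
arm_command --deltas '[[[0, 0, 1.5], 0, 0.6], [[0, 0, 1.5], 0, 0.6], [[0, 0, 1.5], 0, 0.6], [[0, 0, 1.2], 0, 0.6], [[0, -1, 0], 0, 0.6], [[0, -0.6, 0], 0, 0.6], [[0, -0.5, 0], 0, 0.6], [[0, -0.5, 0], 0, 0.6], [[0, -0.5, 0], 0, 0.6]]'

```text
clock: 6.0
position: [0.5006, -0.0832, 0.3084]
tcp_rot: [2.029, 2.396, 0.001]
wrist_force: [2.4, 0.3, -1.3]
grip_width: 0.599
```

Emit:
arm_command --deltas '[[[0, -0.4, 0], 0, 0.6], [[0, -0.4, 0], 0, 0.6], [[0, -0.3, 0], 0, 0.6], [[0, 0, 0], 0, 0.6]]'

```text
clock: 6.4
position: [0.4896, -0.085, 0.3078]
tcp_rot: [-2.03, -2.397, 0.0]
wrist_force: [1.0, 0.1, 0.3]
grip_width: 0.599
```

```bash
cat > knob.py <<'E'
from st import *
def knob(n='wrist',f=None):
    p=shot(n,f); C=cloud(p)
    m=(p['range_z']>0)&(C[...,2]>.134)&(C[...,2]<.165)&(abs(C[...,0]-.52)<.045)&(abs(C[...,1]+.08)<.02)&(p['img'].max(-1)<70)
    print(n,m.sum(),C[m].mean(0).round(4),C[m].min(0).round(3),C[m].max(0).round(3)); return p
E
python3 - <<'E'
from knob import *
st(); knob('wrist','w3.png')
E
```

```text
t 6.4 pos [ 0.4896 -0.085   0.3078] yaw x 99.48 z [-0. -0. -1.] q [ 0.6   0.14 -0.56  1.93  0.08  1.1   0.18] F [1.  0.1 0.3] T [ 0.   -0.15  0.  ] g 0.599
wrist 2515 [ 0.5093 -0.0799  0.1496] [ 0.495 -0.092  0.134] [ 0.527 -0.068  0.165]
```

Emit:
arm_command --deltas '[[[0, -0.3, 0], 0, 0.6], [[0, -0.3, 0], 0, 0.6], [[0, 0, 0], 0, 0.6]]'

```text
clock: 6.75
position: [0.4837, -0.0859, 0.3077]
tcp_rot: [-2.03, -2.397, 0.0]
wrist_force: [0.9, -0.4, -0.6]
grip_width: 0.599
```

Emit:
arm_command --deltas '[[[0, -0.2, 0], 0, 0.6], [[0, 0, 0], 0, 0.6]]'

```text
clock: 6.95
position: [0.482, -0.0862, 0.3078]
tcp_rot: [2.03, 2.397, 0.001]
wrist_force: [1.7, 0.9, -0.8]
grip_width: 0.597
```

```bash
python3 - <<'E'
from knob import *
st(); p=knob('wrist','w3.png')
E
```

```text
t 6.95 pos [ 0.482  -0.0862  0.3078] yaw x 99.49 z [ 0.  0. -1.] q [ 0.61  0.13 -0.56  1.94  0.07  1.09  0.19] F [ 1.7  0.9 -0.8] T [ 0.11 -0.45 -0.  ] g 0.597
wrist 2375 [ 0.5021 -0.081   0.1488] [ 0.488 -0.094  0.134] [ 0.52  -0.07   0.165]
```

View pics/w3.png

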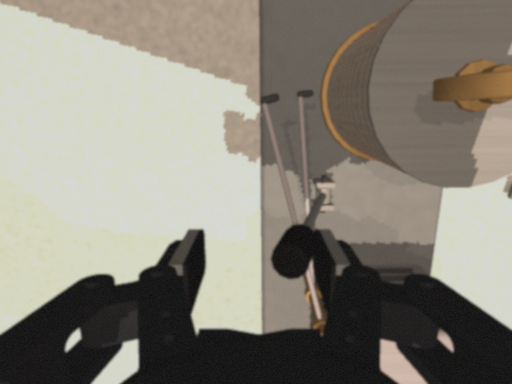

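The knob, at (293,250), leans forward and both pen arms (tips at (268,98) and (305,93)) are swung off the drum. I will nudge it to the stop, then back off and rise.

Emit:
arm_command --deltas '[[[0, -0.2, 0], 0, 0.6], [[0, -0.1, 0], 0, 0.6], [[0, 0, 0], 0, 0.6]]'

```text
clock: 7.3
position: [0.4803, -0.0864, 0.3086]
tcp_rot: [2.027, 2.396, 0.005]
wrist_force: [9.4, 1.3, -0.6]
grip_width: 0.6
```

Emit:
arm_command --deltas '[[[0, 0.6, 0], 0, 0.6], [[0, 0.6, 0], 0, 0.6], [[0, 0, -2], 0, 0.7], [[0, 0, -3], 0, 0.8], [[0, 0, -3], 0, 0.8], [[0, 0, 0], 0, 0.8]]'

```text
clock: 7.9
position: [0.4919, -0.0847, 0.3913]
tcp_rot: [2.027, 2.394, 0.003]
wrist_force: [0.1, -0.3, -0.9]
grip_width: 0.796
```

```bash
python3 - <<'E'
from knob import *
p=knob('wrist','w4.png')
p=shot('wrist'); C=cloud(p); m=(p['range_z']>0)&(C[...,2]>.15)&(C[...,2]<.185)&(abs(C[...,0]-.563)<.045)&(abs(C[...,1]-.003)<.035)
S=C[m]; r=cv2.minAreaRect(S[:,:2].astype(np.float32)*1000); print(m.sum(),S.mean(0).round(4),r,S[:,2].max())
e=np.linalg.eigh(np.cov(S[:,:2].T)); v=e[1][:,1]; print('blade yaw',np.degrees(np.arctan2(v[1],v[0])))
m=(p['range_z']>0)&(abs(C[...,2]-.128)<.003)&(abs(C[...,0]-.563)<.06)&(abs(C[...,1]-.003)<.06)
print('drum',cv2.minEnclosingCircle(C[m][:,:2].astype(np.float32)*1000))
todo([.563,.003,.39],193)
E
```

```text
wrist 554 [ 0.4979 -0.0839  0.1456] [ 0.488 -0.094  0.134] [ 0.509 -0.077  0.151]
1678 [0.5597 0.0009 0.171 ] ((563.3345947265625, 1.8310308456420898), (63.03971481323242, 8.551694869995117), 14.562009811401367) 0.175740172990288
blade yaw -165.43982865310144
drum ((564.9440307617188, 1.966077446937561), 47.83723068237305)
t 8.0 pos [ 0.491  -0.0848  0.3878] yaw x 99.48 z [ 0. -0. -1.] q [ 0.62  0.07 -0.56  1.82  0.04  1.26  0.22] F [-0.2  0.  -1.4] T [-0.01  0.04 -0.01] g 0.8
shift [ 7.48  8.55 -0.22] spin -93.52
```

Emit:
arm_command --deltas '[[[1.9, 2.1, 0], 0, 1], [[1.9, 2.1, 0], 0, 1], [[1.9, 2.1, 0], 0, 1], [[1.8, 2.2, 0], 0, 1], [[0, 0, 0], -8.5, 1], [[0, 0, 0], -8.5, 1], [[0, 0, 0], -8.5, 1], [[0, 0, 0], -8.5, 1], [[0, 0, 0], -8.5, 1], [[0, 0, 0], -8.5, 1]]'

```text
clock: 9.0
position: [0.562, 0.0031, 0.386]
tcp_rot: [-0.79, -3.038, 0.001]
wrist_force: [-0.0, -0.3, 0.8]
grip_width: 1.003
```

Emit:
arm_command --deltas '[[[0, 0, 0], -8.5, 1], [[0, 0, 0], -8.5, 1], [[0, 0, 0], -8.5, 1], [[0, 0, 0], -8.5, 1], [[0, 0, 0], -8.5, 0.6], [[0, 0, 0], 0, 0.5], [[0, 0, 0], 0, 0.5]]'

```text
clock: 9.7
position: [0.5622, 0.003, 0.3867]
tcp_rot: [0.348, -3.121, -0.001]
wrist_force: [-0.3, -0.6, 0.1]
grip_width: 0.519
```

```bash
python3 - <<'E'
from st import *
todo([.5635,.002,.315],194.6)
p=shot('wrist','w5.png'); C=cloud(p); m=(p['range_z']>0)&(C[...,2]>.15)&(C[...,2]<.185)&(abs(C[...,0]-.563)<.045)&(abs(C[...,1]-.003)<.035)
S=C[m]; r=cv2.minAreaRect(S[:,:2].astype(np.float32)*1000); print(m.sum(),r)
E
```

```text
t 9.7 pos [0.5622 0.003  0.3867] yaw x -167.27 z [-0.002  0.    -1.   ] q [ 0.63  0.26 -0.84  1.67  0.2   1.3   1.55] F [-0.3 -0.6  0.1] T [ 0.01 -0.05  0.01] g 0.519
shift [-0.12 -0.14  7.17] spin -1.87
1274 ((563.2265014648438, 1.8257713317871094), (61.889930725097656, 8.286725997924805), 14.551021575927734)
```

View pics/w5.png

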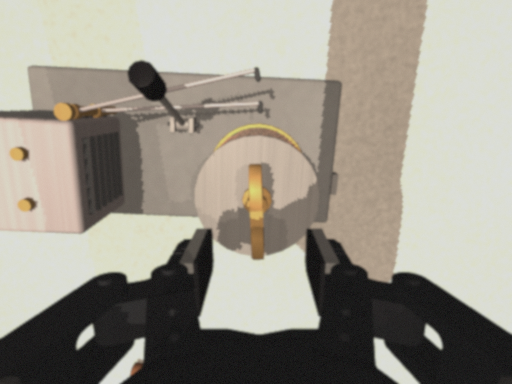

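The blade runs straight between the pads at (257,210), and the knob and pens are clear. I will go down and grip it.

Emit:
arm_command --deltas '[[[-0.1, -0.1, 1], -1.9, 0.5], [[0, 0, 1.5], 0, 0.5], [[0, 0, 1.5], 0, 0.5], [[0, 0, 1.5], 0, 0.5], [[0, 0, 1.0], 0, 0.5], [[0, 0, 0.7], 0, 0.5], [[0, 0, 0], 0, 0.5]]'

```text
clock: 10.45
position: [0.5633, 0.0024, 0.3146]
tcp_rot: [0.407, -3.114, -0.001]
wrist_force: [0.1, -0.0, -0.6]
grip_width: 0.5
```

Emit:
arm_command --deltas '[[[0, 0, 0], 0, 0], [[0, 0, 0], 0, 0], [[0, 0, 0], 0, 0], [[0, 0, 0], 0, 0], [[0, 0, 0], 0, 0], [[0, 0, 0], 0, 0]]'

```text
clock: 11.05
position: [0.5639, 0.0021, 0.3165]
tcp_rot: [-0.406, 3.114, -0.001]
wrist_force: [-0.2, -2.0, 6.3]
grip_width: 0.109
```

```bash
python3 - <<'E'
from st import *
st()
E
```

```text
t 11.05 pos [0.5639 0.0021 0.3165] yaw x -165.14 z [ 0.001 -0.001 -1.   ] q [ 0.61  0.33 -0.82  1.76  0.26  1.17  1.54] F [-0.2 -2.   6.3] T [-0.6   0.05  0.06] g 0.109
```

Emit:
arm_command --deltas '[[[0, 0, 0], 6, 0], [[0, 0, 0], 6, 0], [[0, 0, 0], 6, 0], [[0, 0, 0], 6, 0], [[0, 0, 0], 6, 0], [[0, 0, 0], 6, 0]]'

```text
clock: 11.65
position: [0.5639, 0.0022, 0.3166]
tcp_rot: [0.582, 3.085, -0.001]
wrist_force: [-0.7, -3.3, 4.7]
grip_width: 0.114
```

```bash
python3 - <<'E'
from st import *
st()
E
```

```text
t 11.65 pos [0.5639 0.0022 0.3166] yaw x 158.63 z [ 0.002 -0.001 -1.   ] q [ 0.53  0.3  -0.72  1.76  0.22  1.16  0.94] F [-0.7 -3.3  4.7] T [-0.54  0.02  0.12] g 0.114
```

Emit:
arm_command --deltas '[[[0, 0, 0], 6, 0], [[0, 0, 0], 6, 0], [[0, 0, 0], 6, 0], [[0, 0, 0], 6, 0], [[0, 0, 0], 6, 0], [[0, 0, 0], 6, 0], [[0, 0, 0], 6, 0], [[0, 0, 0], 6, 0], [[0, 0, 0], 6, 0]]'

```text
clock: 12.55
position: [0.5639, 0.0022, 0.3165]
tcp_rot: [1.92, 2.485, 0.001]
wrist_force: [-0.1, -2.0, 4.6]
grip_width: 0.11
```

```bash
python3 - <<'E'
from st import *
st()
E
```

```text
t 12.55 pos [0.5639 0.0022 0.3165] yaw x 104.63 z [ 0.002 -0.001 -1.   ] q [ 0.41  0.28 -0.58  1.76  0.17  1.15  0.04] F [-0.1 -2.   4.6] T [-0.52 -0.02  0.18] g 0.11
```

Emit:
arm_command --deltas '[[[0, 0, 0], 4, 0], [[0, 0, 0], 4, 0], [[0, 0, 0], 4, 0], [[0, 0, 0], 3, 0], [[0, 0, 0], 0, 0]]'

```text
clock: 13.05
position: [0.564, 0.0022, 0.3166]
tcp_rot: [2.224, 2.217, 0.001]
wrist_force: [0.9, -2.8, 5.6]
grip_width: 0.105
```

```bash
python3 - <<'E'
from st import *
st()
E
```

```text
t 13.05 pos [0.564  0.0022 0.3166] yaw x 89.82 z [ 0.002 -0.001 -1.   ] q [ 0.38  0.27 -0.54  1.77  0.15  1.14 -0.21] F [ 0.9 -2.8  5.6] T [-0.6  -0.08  0.07] g 0.105
```

Emit:
arm_command --deltas '[[[0, 0, 0], 4, 0], [[0, 0, 0], 4, 0], [[0, 0, 0], 4, 0], [[0, 0, 0], 3, 0]]'

```text
clock: 13.45
position: [0.564, 0.0022, 0.3165]
tcp_rot: [2.495, 1.907, 0.002]
wrist_force: [0.4, -1.7, 4.9]
grip_width: 0.112
```

```bash
python3 - <<'E'
from st import *
st()
E
```

```text
t 13.45 pos [0.564  0.0022 0.3165] yaw x 74.78 z [ 0.002 -0.    -1.   ] q [ 0.35  0.27 -0.51  1.77  0.14  1.14 -0.46] F [ 0.4 -1.7  4.9] T [-0.62 -0.1   0.12] g 0.112
```

Emit:
arm_command --deltas '[[[0, 0, 0], 4, 0], [[0, 0, 0], 4, 0], [[0, 0, 0], 4, 0], [[0, 0, 0], 3, 0]]'

```text
clock: 13.85
position: [0.564, 0.0022, 0.3166]
tcp_rot: [2.722, 1.565, 0.002]
wrist_force: [1.4, -3.0, 5.8]
grip_width: 0.113
```

```bash
python3 - <<'E'
from st import *
st()
E
```

```text
t 13.85 pos [0.564  0.0022 0.3166] yaw x 59.79 z [ 0.002 -0.    -1.   ] q [ 0.32  0.26 -0.47  1.77  0.13  1.14 -0.71] F [ 1.4 -3.   5.8] T [-0.64 -0.18  0.14] g 0.113
```

Emit:
arm_command --deltas '[[[0, 0, 0], 4, 0], [[0, 0, 0], 4, 0], [[0, 0, 0], 4, 0], [[0, 0, 0], 3, 0]]'

```text
clock: 14.25
position: [0.564, 0.0022, 0.3165]
tcp_rot: [2.904, 1.196, 0.003]
wrist_force: [1.2, -3.9, 5.4]
grip_width: 0.112
```

```bash
python3 - <<'E'
from st import *
st()
E
```

```text
t 14.25 pos [0.564  0.0022 0.3165] yaw x 44.79 z [ 0.002 -0.    -1.   ] q [ 0.3   0.26 -0.44  1.77  0.12  1.14 -0.97] F [ 1.2 -3.9  5.4] T [-0.59 -0.18  0.13] g 0.112
```

Emit:
arm_command --deltas '[[[0, 0, 0], 4, 0], [[0, 0, 0], 4, 0], [[0, 0, 0], 4, 0], [[0, 0, 0], 3, 0]]'

```text
clock: 14.65
position: [0.564, 0.0021, 0.3165]
tcp_rot: [3.035, 0.807, 0.003]
wrist_force: [1.1, -3.7, 5.5]
grip_width: 0.113
```

```bash
python3 - <<'E'
from st import *
st()
E
```

```text
t 14.65 pos [0.564  0.0021 0.3165] yaw x 29.79 z [ 0.002 -0.    -1.   ] q [ 0.27  0.25 -0.4   1.77  0.11  1.14 -1.22] F [ 1.1 -3.7  5.5] T [-0.67 -0.22  0.11] g 0.113
```

Emit:
arm_command --deltas '[[[0, 0, 0], 4, 0], [[0, 0, 0], 4, 0], [[0, 0, 0], 4, 0], [[0, 0, 0], 3, 0]]'

```text
clock: 15.05
position: [0.5642, 0.0023, 0.3166]
tcp_rot: [3.114, 0.407, 0.004]
wrist_force: [7.3, -4.1, -4.1]
grip_width: 0.11
```

```bash
python3 - <<'E'
from st import *
st()
p=shot('top'); C=cloud(p); m=(p['range_z']>0)&(C[...,2]>.15)&(C[...,2]<.3)&(abs(C[...,0]-.563)<.045)&(abs(C[...,1]-.003)<.035)
p=shot('scene','s2.png'); im=cv2.imread('pics/s2.png')[140:230,180:300]; cv2.imwrite('pics/s2c.png',cv2.resize(im,(480,360),interpolation=2))
E
```

```text
t 15.05 pos [0.5642 0.0023 0.3166] yaw x 14.89 z [ 0.003 -0.001 -1.   ] q [ 0.24  0.25 -0.37  1.77  0.1   1.14 -1.47] F [ 7.3 -4.1 -4.1] T [-1.34 -1.    1.3 ] g 0.11
```

View pics/s2c.png

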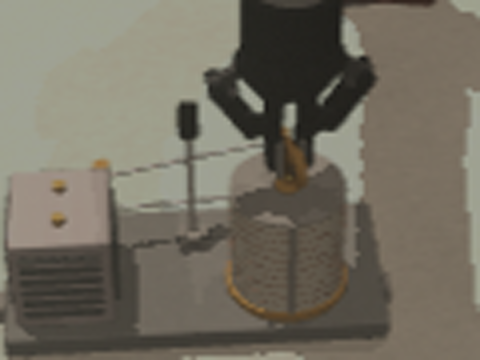

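Torque about z jumped to 1.3 N m, against about 0.13 while winding, so the key is at the hard stop. The scene view shows the gripper on the key and the rod still leaned. I will release and check the key.

Emit:
arm_command --deltas '[[[0, 0, 0], 0, 0], [[0, 0, 0], -1, 0], [[0, 0, 0], 0, 0.4], [[0, 0, 0], 0, 0.5], [[0, 0, 0], 0, 0.5], [[0, 0, 0], 0, 0.5], [[0, 0, -2], 0, 0.5], [[0, 0, -3], 0, 0.5], [[0, 0, -2.5], 0, 0.5], [[0, 0, 0], 0, 0.5]]'

```text
clock: 16.15
position: [0.5643, 0.0028, 0.3944]
tcp_rot: [3.111, 0.434, 0.009]
wrist_force: [0.5, -0.4, 0.1]
grip_width: 0.502
```

```bash
python3 - <<'E'
from st import *
st()
p=shot('wrist','w6.png'); C=cloud(p); m=(p['range_z']>0)&(C[...,2]>.15)&(C[...,2]<.185)&(abs(C[...,0]-.563)<.045)&(abs(C[...,1]-.003)<.035)
S=C[m]; r=cv2.minAreaRect(S[:,:2].astype(np.float32)*1000); print(m.sum(),r)
E
```

```text
t 16.15 pos [0.5643 0.0028 0.3944] yaw x 15.9 z [ 0.006  0.    -1.   ] q [ 0.25  0.19 -0.38  1.68  0.07  1.28 -1.44] F [ 0.5 -0.4  0.1] T [ 0.02 -0.03 -0.04] g 0.502
1311 ((564.791015625, 2.4897594451904297), (62.416202545166016, 8.397436141967773), 29.64441680908203)
```

View pics/w6.png

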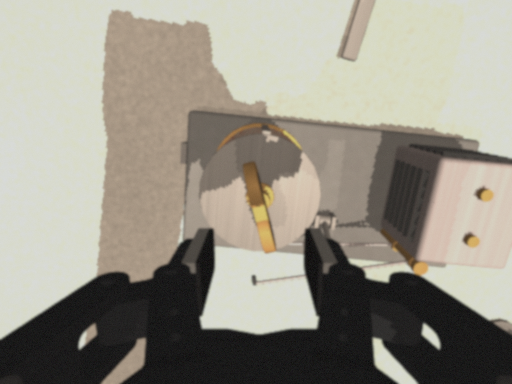

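The key now sits at 29.6°, so it has wound 165° (2.88 rad). The gripper was at 15° when the torque rose, so the pads slipped, or the key sprang back a whole click. I will grip it again and turn in small steps to make sure it is at the stop.

Emit:
arm_command --deltas '[[[0, 0, 0], -6.9, 0.5], [[0, 0, 0], -6.8, 0.5], [[0, 0, 2], 0, 0.5], [[0, 0, 2], 0, 0.5], [[0, 0, 2], 0, 0.5], [[0, 0, 1.9], 0, 0.5], [[0, 0, 0], 0, 0.5]]'

```text
clock: 16.9
position: [0.5622, 0.0023, 0.308]
tcp_rot: [-3.036, -0.802, 0.009]
wrist_force: [-0.8, -0.3, -0.3]
grip_width: 0.502
```

```bash
python3 - <<'E'
from st import *
todo([.5645,.0025,.3155],29.6)
E
```

```text
t 16.9 pos [0.5622 0.0023 0.308 ] yaw x 29.6 z [-0.006  0.    -1.   ] q [ 0.26  0.26 -0.4   1.78  0.11  1.13 -1.23] F [-0.8 -0.3 -0.3] T [0.02 0.03 0.01] g 0.502
shift [ 0.21  0.1  -0.75] spin -0.0
```

Emit:
arm_command --deltas '[[[0, 0, 0], 0, 0], [[0, 0, 0], 0, 0], [[0, 0, 0], 0, 0], [[0, 0, 0], 0, 0], [[0, 0, 0], 0, 0], [[0, 0, 0], 0, 0]]'

```text
clock: 17.5
position: [0.564, 0.0021, 0.3127]
tcp_rot: [3.037, 0.801, 0.003]
wrist_force: [1.1, -3.0, 6.2]
grip_width: 0.124
```

```bash
python3 - <<'E'
from st import *
st()
E
```

```text
t 17.5 pos [0.564  0.0021 0.3127] yaw x 29.56 z [ 0.002 -0.    -1.   ] q [ 0.26  0.26 -0.4   1.78  0.11  1.13 -1.23] F [ 1.1 -3.   6.2] T [-0.79 -0.21 -0.02] g 0.124
```

Emit:
arm_command --deltas '[[[0, 0, 0], 1, 0], [[0, 0, 0], 1, 0], [[0, 0, 0], 0, 0]]'

```text
clock: 17.8
position: [0.564, 0.0021, 0.3127]
tcp_rot: [3.05, 0.747, 0.003]
wrist_force: [0.8, -3.6, 6.8]
grip_width: 0.128
```

```bash
python3 - <<'E'
from st import *
st()
E
```

```text
t 17.8 pos [0.564  0.0021 0.3127] yaw x 27.53 z [ 0.002 -0.001 -1.   ] q [ 0.26  0.25 -0.39  1.78  0.11  1.13 -1.26] F [ 0.8 -3.6  6.8] T [-0.75 -0.17  0.08] g 0.128
```

Emit:
arm_command --deltas '[[[0, 0, 0], 1, 0], [[0, 0, 0], 1, 0], [[0, 0, 0], 0, 0]]'

```text
clock: 18.1
position: [0.564, 0.0021, 0.3127]
tcp_rot: [3.063, 0.694, 0.003]
wrist_force: [1.1, -4.3, 5.8]
grip_width: 0.128
```

```bash
python3 - <<'E'
from st import *
st()
E
```

```text
t 18.1 pos [0.564  0.0021 0.3127] yaw x 25.54 z [ 0.002 -0.001 -1.   ] q [ 0.25  0.25 -0.39  1.78  0.11  1.13 -1.29] F [ 1.1 -4.3  5.8] T [-0.76 -0.16  0.1 ] g 0.128
```

Emit:
arm_command --deltas '[[[0, 0, 0], 1, 0], [[0, 0, 0], 1, 0], [[0, 0, 0], 0, 0]]'

```text
clock: 18.4
position: [0.564, 0.0021, 0.3127]
tcp_rot: [3.075, 0.641, 0.003]
wrist_force: [0.4, -2.9, 5.9]
grip_width: 0.125
```

```bash
python3 - <<'E'
from st import *
st()
E
```

```text
t 18.4 pos [0.564  0.0021 0.3127] yaw x 23.55 z [ 0.002 -0.001 -1.   ] q [ 0.25  0.25 -0.38  1.78  0.1   1.13 -1.33] F [ 0.4 -2.9  5.9] T [-0.7  -0.19  0.12] g 0.125
```

Emit:
arm_command --deltas '[[[0, 0, 0], 1, 0], [[0, 0, 0], 1, 0], [[0, 0, 0], 0, 0]]'

```text
clock: 18.7
position: [0.564, 0.0022, 0.3127]
tcp_rot: [3.085, 0.587, 0.003]
wrist_force: [1.1, -3.7, 4.6]
grip_width: 0.128
```

```bash
python3 - <<'E'
from st import *
st()
E
```

```text
t 18.7 pos [0.564  0.0022 0.3127] yaw x 21.56 z [ 0.002 -0.001 -1.   ] q [ 0.25  0.25 -0.38  1.78  0.1   1.13 -1.36] F [ 1.1 -3.7  4.6] T [-0.75 -0.21  0.24] g 0.128
```

Emit:
arm_command --deltas '[[[0, 0, 0], 1, 0], [[0, 0, 0], 1, 0], [[0, 0, 0], 0, 0]]'

```text
clock: 19.0
position: [0.5639, 0.0022, 0.3127]
tcp_rot: [3.095, 0.534, 0.003]
wrist_force: [0.7, -3.8, 5.5]
grip_width: 0.129
```

```bash
python3 - <<'E'
from st import *
st()
E
```

```text
t 19.0 pos [0.5639 0.0022 0.3127] yaw x 19.58 z [ 0.002 -0.001 -1.   ] q [ 0.24  0.25 -0.37  1.78  0.1   1.13 -1.39] F [ 0.7 -3.8  5.5] T [-0.81 -0.22  0.42] g 0.129
```

Emit:
arm_command --deltas '[[[0, 0, 0], 1, 0], [[0, 0, 0], 1, 0], [[0, 0, 0], 0, 0]]'

```text
clock: 19.3
position: [0.5641, 0.0022, 0.3127]
tcp_rot: [3.104, 0.48, 0.004]
wrist_force: [3.1, -4.1, 6.0]
grip_width: 0.128
```

```bash
python3 - <<'E'
from st import *
st()
E
```

```text
t 19.3 pos [0.5641 0.0022 0.3127] yaw x 17.58 z [ 0.002 -0.001 -1.   ] q [ 0.24  0.25 -0.37  1.78  0.1   1.13 -1.43] F [ 3.1 -4.1  6. ] T [-0.78 -0.57  0.35] g 0.128
```

```bash
cat > blade.py <<'E'
from st import *
def blade(f=None):
    p=shot('wrist',f); C=cloud(p); hsv=cv2.cvtColor(p['img'],cv2.COLOR_RGB2HSV)
    m=(p['range_z']>0)&(C[...,2]>.165)&(C[...,2]<.182)&(abs(C[...,0]-.564)<.04)&(abs(C[...,1]-.0025)<.035)&(hsv[...,1]>110)
    S=C[m]; print('n',m.sum(),'PCA',end=' ')
    if len(S)>5:
        r=cv2.fitLine(S[:,:2].astype(np.float32),cv2.DIST_HUBER,0,.001,.001).ravel(); print(np.degrees(np.arctan2(r[1],r[0])),S.mean(0).round(4),S.min(0).round(3),S.max(0).round(3))
        d=S[:,:2]-[.564,.0023]; d=d[np.hypot(*d.T)>.02]
        print('from axis',[ (len(x),np.degrees(np.arctan2(*x.mean(0)[::-1])).round(1)) for x in (d[d[:,0]>0],d[d[:,0]<0]) if len(x)])
    return p
E
python3 - <<'E'
from blade import *
p=blade('w7.png'); st()
cv2.imwrite('pics/w7c.png',cv2.resize(p['img'][130:300,170:350,::-1],(720,600*17*4//(60*15)*0+600),interpolation=2))
E
```

```text
n 2732 PCA 26.736517 [0.57   0.0046 0.1717] [ 0.543 -0.012  0.165] [0.593 0.018 0.177]
from axis [(716, np.float64(25.1)), (75, np.float64(-151.3))]
t 19.35 pos [0.5641 0.0022 0.3127] yaw x 17.6 z [ 0.002 -0.001 -1.   ] q [ 0.24  0.25 -0.37  1.78  0.1   1.13 -1.43] F [ 2.3 -3.3  4.9] T [-0.76 -0.58  0.41] g 0.131
```

View pics/w7c.png

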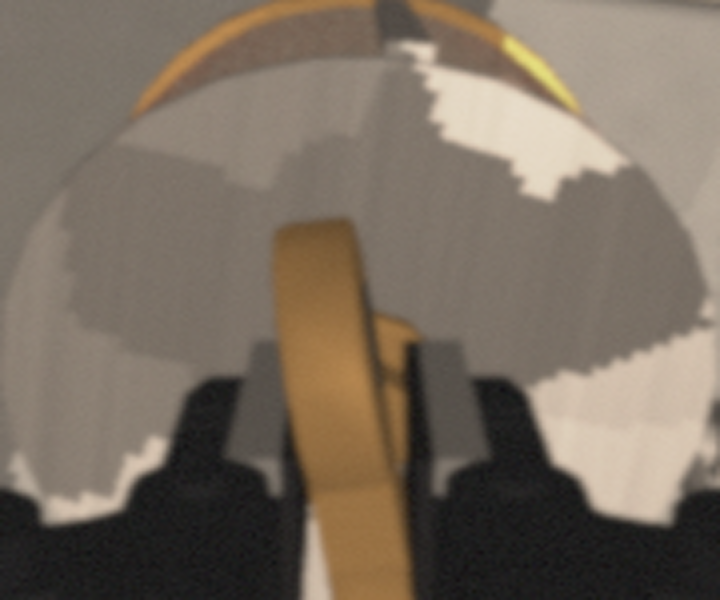

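The crop shows the blade skewed in the jaws. It stands at about 27° with the gripper at 17.6°, so the key itself moved only about 2.5° from the click at 29.6° before holding. That matches the 5.96 click and the 6.0 stop, so the key is fully wound. I will release it and go to the knob.

Emit:
arm_command --deltas '[[[0, 0, 0], -5, 0], [[0, 0, 0], -5, 0], [[0, 0, 0], 0, 0.4], [[0, 0, 0], 0, 0.5], [[0, 0, 0], 0, 0.5], [[0, 0, 0], 0, 0.5], [[0, 0, -2], 0, 0.5], [[0, 0, -3], 0, 0.5], [[0, 0, -2.5], 0, 0.5], [[0, 0, 0], 0, 0.5]]'

```text
clock: 20.35
position: [0.5643, 0.0029, 0.3904]
tcp_rot: [3.05, 0.748, 0.008]
wrist_force: [1.2, 0.5, -0.4]
grip_width: 0.497
```

```bash
python3 - <<'E'
from blade import *
blade('w8.png')
todo([.498,-.083,.385],99.5)
E
```

```text
n 1059 PCA 30.04888 [0.5676 0.0041 0.1719] [ 0.539 -0.014  0.165] [0.592 0.02  0.175]
from axis [(239, np.float64(29.4)), (93, np.float64(-149.2))]
t 20.4 pos [0.5639 0.0028 0.3883] yaw x 27.56 z [ 0.003  0.    -1.   ] q [ 0.26  0.19 -0.4   1.69  0.08  1.27 -1.24] F [ 0.2  0.1 -0.4] T [ 0.01 -0.    0.02] g 0.503
shift [-9.81  4.56  0.31] spin -71.94
```

Released, the key rests at 29.6–30° again, which is the same last click. Next I go over to the knob.

Emit:
arm_command --deltas '[[[-2.5, 1.1, 0], 0, 0.6], [[-2.5, 1.1, 0], 0, 0.6], [[-2.5, 1.2, 0], 0, 0.6], [[-2.3, 1.2, 0], 0, 0.6], [[0, 0, 0], -8, 0.6], [[0, 0, 0], -8, 0.6], [[0, 0, 0], -8, 0.6], [[0, 0, 0], -8, 0.6], [[0, 0, 0], -8, 0.6], [[0, 0, 0], -8, 0.6]]'

```text
clock: 21.4
position: [0.4976, -0.0836, 0.3854]
tcp_rot: [-2.476, -1.931, 0.002]
wrist_force: [0.3, 0.2, -0.3]
grip_width: 0.599
```

Emit:
arm_command --deltas '[[[0, 0, 0], -8, 0.6], [[0, 0, 0], -8, 0.6], [[0, 0, 0], -8, 0.6], [[0, 0, 0], 0, 0.6], [[0, 0, 0], 0, 0.6]]'

```text
clock: 21.9
position: [0.4978, -0.0837, 0.3859]
tcp_rot: [-2.033, -2.394, 0.001]
wrist_force: [0.0, -0.6, 0.1]
grip_width: 0.599
```

```bash
python3 - <<'E'
from knob import *
knob('wrist','w9.png'); todo([.498,-.083,.307],99.5)
E
```

```text
wrist 576 [ 0.4982 -0.0836  0.1455] [ 0.489 -0.093  0.134] [ 0.509 -0.077  0.15 ]
t 21.95 pos [ 0.4978 -0.0837  0.3861] yaw x 99.35 z [-0.001  0.    -1.   ] q [ 0.44  0.07 -0.38  1.82  0.03  1.26  0.22] F [-0.2  0.1 -0.6] T [-0.04  0.11  0.03] g 0.6
shift [0.06 0.04 7.91] spin -0.15
```

Emit:
arm_command --deltas '[[[0, 0, 2], 0, 0.6], [[0, 0, 2], 0, 0.6], [[0, 0, 2], 0, 0.6], [[0, 0, 1.8], 0, 0.6], [[0, 0.8, 0], 0, 0.6], [[0, 0.5, 0], 0, 0.6], [[0, 0.5, 0], 0, 0.6], [[0, 0.5, 0], 0, 0.6], [[0, 0.5, 0], 0, 0.6], [[0, 0.5, 0], 0, 0.6]]'

```text
clock: 22.95
position: [0.531, -0.0782, 0.3091]
tcp_rot: [2.028, 2.399, 0.0]
wrist_force: [-1.7, -0.5, 1.8]
grip_width: 0.598
```

Emit:
arm_command --deltas '[[[0, 0.4, 0], 0, 0.6], [[0, 0.4, 0], 0, 0.6], [[0, 0.3, 0], 0, 0.6], [[0, 0.3, 0], 0, 0.6], [[0, 0, 0], 0, 0.6]]'

```text
clock: 23.45
position: [0.5447, -0.0758, 0.3087]
tcp_rot: [2.028, 2.399, 0.001]
wrist_force: [-0.1, 0.1, 0.3]
grip_width: 0.603
```

```bash
python3 - <<'E'
from knob import *
knob('wrist','w10.png'); st()
E
```

```text
wrist 2448 [ 0.5251 -0.077   0.1514] [ 0.506 -0.09   0.134] [ 0.538 -0.069  0.165]
t 23.5 pos [ 0.5446 -0.0758  0.3087] yaw x 99.59 z [ 0.  0. -1.] q [ 0.39  0.23 -0.38  1.81  0.09  1.12  0.15] F [-1.1 -0.3 -0.5] T [-0.07 -0.   -0.03] g 0.602
```

Almost home. I will nudge it until the stop pushes back.

Emit:
arm_command --deltas '[[[0, 0.2, 0], 0, 0.6], [[0, 0.1, 0], 0, 0.6], [[0, 0, 0], 0, 0.6]]'

```text
clock: 23.8
position: [0.5474, -0.0753, 0.3087]
tcp_rot: [-2.028, -2.399, -0.0]
wrist_force: [-1.5, -0.4, 1.4]
grip_width: 0.603
```

Emit:
arm_command --deltas '[[[0, 0.1, 0], 0, 0.6], [[0, 0.1, 0], 0, 0.6], [[0, 0, 0], 0, 0.6]]'

```text
clock: 24.1
position: [0.5488, -0.0752, 0.3086]
tcp_rot: [-2.027, -2.398, 0.002]
wrist_force: [-6.7, -1.0, 4.8]
grip_width: 0.595
```

Emit:
arm_command --deltas '[[[0, 0.1, 0], 0, 0.6], [[0, 0.1, 0], 0, 0.6], [[0, 0, 0], 0, 0.6]]'

```text
clock: 24.4
position: [0.5497, -0.0751, 0.3084]
tcp_rot: [-2.026, -2.396, 0.006]
wrist_force: [-13.7, 0.1, 8.4]
grip_width: 0.599
```

Emit:
arm_command --deltas '[[[0, -0.6, 0], 0, 0.6], [[0, -0.6, 0], 0, 0.6], [[0, -0.5, 0], 0, 0.6], [[0, 0, -2], 0, 0.7], [[0, 0, -3], 0, 0.7], [[0, 0, -3], 0, 0.7], [[0, 0, -2], 0, 0.7], [[0, 0, 0], 0, 0.7], [[0, 0, 0], 0, 0.7]]'

```text
clock: 25.3
position: [0.5344, -0.0776, 0.4088]
tcp_rot: [2.028, 2.399, 0.001]
wrist_force: [-0.9, 0.0, -0.3]
grip_width: 0.7
```

```bash
python3 - <<'E'
from knob import *
p=knob('wrist','w11.png'); st()
for n in ('top','scene'):
    p=shot(n)
    for k in ['cheese_box','small_cheese','price_card','cheese_iron']: print(n,k,[np.round(d['centre'],3).tolist() for d in arm.spot_in(p,k)[:1]])
E
```

```text
wrist 485 [ 0.5319 -0.0776  0.151 ] [ 0.524 -0.088  0.134] [ 0.54  -0.071  0.155]
t 25.35 pos [ 0.5342 -0.0776  0.408 ] yaw x 99.58 z [-0.001  0.    -1.   ] q [ 0.41  0.13 -0.38  1.71  0.05  1.31  0.19] F [-0.1 -0.3 -0.2] T [-0.01  0.03 -0.01] g 0.697
top cheese_box [[0.53, 0.377, 0.048]]
top small_cheese [[0.648, -0.369, 0.042]]
top price_card [[0.437, -0.36, 0.017]]
top cheese_iron []
scene cheese_box [[0.557, 0.378, 0.047]]
scene small_cheese [[0.671, -0.367, 0.045]]
scene price_card [[0.43, -0.36, 0.059]]
scene cheese_iron [[0.86, -0.051, 0.014]]
```

View pics/w11.png

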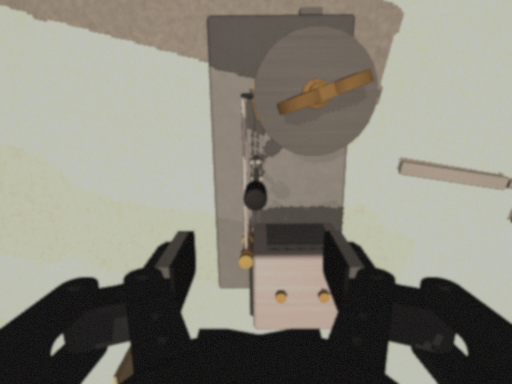

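The knob is back at (255,195) in the picture and at its starting world position. The pens lie along the drum as before and the gripper is clear, so I am handing in.

```bash
python3 -c "
from station import arm
print(arm.close_job())"
```

```text
the job is handed in; nothing more can be done
None
```

The recorder is wound and its pens are back on the chart. I handed the job in at about 25 s of the 72 s allowed; no verdict is reported.

1. **Pens off:** I caged the knob between the open fingers and pushed it to its front stop (9 N). The wrist picture showed both pen arms off the chart.
2. **Winding:** I turned the key clockwise by about 165° (2.9 rad), until the torque jumped from about 0.13 to 1.3 N m at the hard stop.
3. **Rod home:** I pushed the knob back to its home stop (14 N), then raised the open gripper clear of it.

**Last checks**
- **Knob:** it ended within about 0.5 mm of where it started.
- **Pens:** they lie along the drum as before.
- **Key:** it rests at the last click.
- **Bystanders:** all four are within about 4 mm of their first readings, which is the network's accuracy. The last top view missed the cheese iron, but the scene view found it in place.

**One check disagreed at first:** after the first release the key stood 15° behind where the gripper had stopped. I gripped it again and turned in small steps, with the pens still lifted. The key moved only about 2.5° before holding, and the jaws skewed on the blade, so I took it as the hard stop. It then sprang back to the same click.

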